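# Fit the lamp carriage on the arc rod of a plate-inspection stand and prove the catch

### The job

Take the lamp carriage standing on the bench, thread it flanged end first onto the free end of the stand's bent guide rod and run it up round the bend until it is fully home against the stop block and the spring bolt has dropped behind its flange. Then prove the catch: keep hold, pull the carriage back down the rod with a rising force until the bolt takes about 10 N (at most 18 N), stop there, and let go so that the lamp hangs latched above the culture plate. Leave the culture plate and the other things on the bench where they are.

Things in the scene. Friction and masses are not known exactly. Their poses are not given: they have to be found in the camera images.
- lamp_carriage: Loose LED lamp carriage, 0.2 to 0.45 kg, 123 mm tall, standing upright on its lens rim. Origin: centre of the lens rim (underside), z up through the lamp. A round black finned lamp head, 56 mm across, z 0 to 40 mm; above it an aluminium body 34 mm wide in x, y -14 to +26 mm, z 46 to 90 mm, bored along y; on top the grip block; on the -y side a flanged sleeve.
- lamp_grip (a point): On the carriage at x 0, y +12, z 102 mm: centre of the aluminium grip block, 34 mm wide between flat grooved sides facing +x and -x, 28 mm long in y (y -2 to +26), z 90 to 122 mm. Below it the body is equally wide. Axes as the carriage.
- lamp_bore (a point): Middle of the carriage's bore: carriage frame x 0, y -7, z 68 mm. The bore is straight, 21 mm in diameter, along the carriage's y from y -40 to y +26 mm (66 mm long). Axes as the carriage.
- lamp_flange (a point): Mouth of the flanged end of the bore, carriage frame x 0, y -40, z 68 mm: flange 42 mm across and 8 mm thick (y -40 to -32), bevelled in front, mouth countersunk to 27 mm, behind it a sleeve 26 mm across (y -32 to -14). This end goes onto the rod first, and the bolt drops behind this flange.
- stand: Fixed inspection stand: grey base plate 160 x 285 x 12 mm (y -210 to +75). Origin on the bench under the middle of the stage, z up. The stage (150 x 104 mm, top at z 44 mm) carries the culture plate. The steel guide rod, 14 mm thick, is a circular arc in the stand's plane x = 0, rising from its foot at y -170 mm, over the stage and down towards +y to its free tip.
- arc_centre (a point): Centre of the rod's arc, stand frame 0, 0, 60 mm, axes as the stand; radius 170 mm to the rod's centre line. Angle from +y upwards: free tip 38 deg, over the stage 90, foot 180. On the rod the carriage keeps its lens towards this point: its z radially outwards, its y down the rod towards the tip, its x along the stand's x. About 2 mm of play each way round the rod in the bend.
- rod_tip (a point): Centre of the rod's round free end, stand frame 0, +134, 165 mm (38 degrees on the arc); the metal ends 7 mm (its radius) beyond this point. Rod clear from here to the stop block.
- seat (a point): Where the point lamp_bore lies when the carriage is fully home: 93.7 degrees on the arc, 168.5 mm from its centre; the flange meets the stop about 1 mm beyond. Axes: those of the seated carriage within 1 degree (turned 2.7 degrees about the stand's x).
- stop_face (a point): On the rod, 34 mm beyond the seat (seat frame y -34): the face of the aluminium stop block (34 mm wide) that the flange meets. Above the block sits the catch housing, whose forked overhang reaches back over the rod, 30 to 45 mm above its axis.
- catch_housing: Aluminium catch housing fixed on the stop block, fork over the rod; it carries the spring bolt. Origin and axes: those of the carriage's own frame when it is 3 mm short of the seat. The bolt sits in a slotted plate on the fork, set anywhere within 3 mm either way along the rod (not measured): after it drops, the carriage can be drawn back 2 to 9 mm from the stop before the bolt takes the pull.
- catch_bolt (a joint): Lift of the steel spring bolt, m: 0 down, up to 0.012 raised; black pull knob on top (about 70 mm above the rod's axis). Bolt 12 mm wide, bevelled towards the tip of the rod, sprung down by 2.5 to 5.5 N. The flange meets the bevel 14 to 25 mm before home, lifts it 5 to 10 mm with a push of about 4 to 12 N, and lets it drop behind the flange at 1 to 8 mm before home.
- well_plate: Loose clear twelve-well culture plate, 128 x 86 x 20 mm, lying on the stage of the stand, not to be disturbed. Origin: centre of its underside.
- beaker: Small glass beaker, 54 mm across, 68 mm tall, loose, near the carriage; leave alone. Origin: centre of its underside.
- jar: Amber jar with a white cap, 56 mm across, 66 mm tall, loose, near the carriage; leave alone. Origin: centre of its underside.
- petri_dishes: Stack of three Petri dishes, 91 mm across, 45 mm tall, loose; leave alone. Origin: centre of its underside.
- tube_rack: White tube rack, 75 x 150 mm, 94 mm tall with its tubes, loose; leave alone. Origin: centre of its underside.
- pipette: White hand pipette lying on the bench, 232 mm long, loose; leave alone. Origin: middle of its length, on the bench.

How it is judged (in metres and radians):
On the way, in this order (a step that is already met when the one before it is completed fails the run):
1. the carriage is threaded on the rod, flange first, and under way round the bend (y of lamp_bore in the frame of stand between 0.04 and 0.12 m and z of lamp_bore in the frame of stand above 0.165 m and x of lamp_bore in the frame of stand between -0.01 and 0.01 m), for 0.1 s.
2. the carriage is home at the seat and the bolt has dropped behind its flange (distance between lamp_bore and seat below 0.01 m and value of joint catch_bolt below 0.004 m), for 0.15 s.
3. the catch is pulled with more than 6 N and holds (all of step 2 and contact force between catch_housing and lamp_carriage above 6 N and contact force between the fingers and lamp_carriage above 2 N), for 0.06 s.
At the end, for the whole second after the job is handed in: The carriage hangs latched at the stop (bore centre within 10 mm of the seat), lens down within 0.25 rad, at rest, the bolt down behind its flange (lifted less than 4 mm), and the culture plate is within 15 mm of where it was (all of step 2 and angle between lamp_carriage's own z axis and vertical below 0.25 rad and linear speed of lamp_carriage below 0.03 m/s and distance of well_plate from where it was at the start of the episode below 0.015 m); the robot touches nothing.
It fails at once if the latched catch is loaded with more than 18 N (contact force between catch_housing and lamp_carriage above 18 N and distance between lamp_bore and seat below 0.01 m and value of joint catch_bolt below 0.004 m).
It fails at once if the culture plate is disturbed (distance of well_plate from where it was at the start of the episode above 0.015 m).
It fails at once if a bystander is knocked away (distance of any of beaker, jar, petri_dishes, tube_rack, pipette from where it was at the start of the episode above 0.03 m).
It also fails if it takes over 58 s, if anything falls off the work surface, if the arm or the gripper's body presses on something with over 40 N, if the wrist force passes 120 N, or if a joint passes its speed limit or range.

### The arm

A 6-joint arm with a two-finger parallel gripper is mounted at the origin on the work surface. World frame = base frame: x ahead of the robot, y to its left, z up, the work surface at z = 0. Lengths are in m, angles in degrees, forces in N, time in s.
With the tool pointing down it reaches from about 0.4 to 0.825 m from the base axis. Payload 7 kg.
Tool frame: the origin (TCP) lies between the finger pads; the fingertips stand 22 mm ahead of it and the grasp point (between the pads) lies 3 mm ahead of it; z points along the fingers, y is the direction in which the jaws open and shut (so a half turn about z gives the same grasp; the last joint's range is limited). The gripper opens to 88 mm and grips with 3 to 60 N. Pads are 19 mm wide; open, the fingers measure 130 mm over their backs; the gripper's body (78 mm by 193 mm) begins 47 mm behind the grasp point.
Start: joints at [89.215, 20.546, 0.682, 0, -70.136, -16.507], TCP at [0.201, 0.644, 0.249] pointing down, gripper open.
Joint ranges: [-176.03, 176.03], [-82.01, 121.73], [-58.28, 71.71], [-173.87, 95.51], [-174.79, -0.11], [-173.66, 173.66]. Speed limits (degrees/s): [136.94, 136.94, 172.46, 180, 180, 180].

### API

Orientations are given as [roll, pitch, yaw] about the fixed x, y, z axes, in that order (R = Rz(yaw) Ry(pitch) Rx(roll)).
In Python, from plant import telemetry, cams, r gives the robot as it stands.
- The arm moves only by the tool carry_out, never from a script. Its argument "commands" is one flat list of numbers, 5 for each row, row after row: the shift along the world's x, y, z as a fraction of full scale, then the turn about the world's z as a fraction of full scale, then the gripper's target within -1 to 1 (shut at 1, half-way at 0, fully open at -1). In form: [x, y, z, turn, claw, x, y, z, turn, claw, ...]. A call has 1 to 8 rows; each row shifts and turns the commanded pose from where the row before left it; what a row does not reach is not made up. Full scale, the value 1, is 0.04 m for a shift and 4 degrees for a turn. A row lasts 1/10 s, in which the tool goes at most 50 mm and 8.59 degrees, less where a joint would pass 70% of its speed; a pose out of reach is approached as far as the arm can. A call with a number of a shift or a turn outside -1 to 1 is refused whole. A call with a gripper value outside its range is refused whole. The fingers move at their own pace and stop on an object; "grip_force" is the grip in N (left out, the last holds). Time passes only in rows, so rows that do not move let the fingers close. It gives the time, the measured TCP pose, the force and the opening at its end, in the units of the state.
- telemetry.get_state(): the state, without advancing time (a new reading comes with each control period).
- cams.capture(name): name is "side" or "top"; returns a dict with "frame" (400x640x3 uint8, red, green, blue), "camera_matrix" (3x3 intrinsics, pixels), "k1" (the pictures are not rectified: a ray, as slopes to the right and down, at radius r is drawn at 1 + k1 r^2 times it, then the intrinsics apply), "camera_from_world" (4x4, takes a point from world to camera coordinates). Camera axes: x right, y down, z forward; pixel columns grow to the right and rows downward; lengths in m; the calibration is good to about 2 mm. A picture is of the moment at which its call begins. There is no depth.
- r.close_job(): hands the job in, once; it reports no verdict.
The state is a dict: "time_s": time; "joints": joint angles; "qd": joint speeds; "joint_torque": joint torques, N m; "tcp_pos": TCP position; "eef_rot": TCP orientation; "contact_force": force on the tool from outside, world axes, zero at the start; "moment": the same for the moment, N m; "gripper_width": finger opening in m.
Only numpy, scipy, OpenCV 4.12 (cv2) and the standard library are available. Lean on these libraries where they do the work, as an engineer would, in place of code of your own. Each camera call takes 0.05 s, during which the arm holds its last target. There are 200 camera calls.

## Working session

There is one attempt and no reset: what is moved stays moved. The work goes in short steps, Python scripts to look and compute and a tool call to move; the robot and the scene stay as the last step left them, time stands still between calls to the robot, and variables do not carry over. Pictures are saved under pics/ and viewed, about 8 in all and at most 12, crops included, and the job is handed in when it is done.

Besides the shell and the picture viewer there is one more tool, called after "Request:" as name(argument=value, ...), one argument or row to a line, values as JSON. carry_out: Moves the arm, as the interface text tells. Shift numbers are shares of 0.04 m and turn numbers shares of 4 degrees, none past 1 either way. Its arguments: {"type":"object","properties":{"commands":{"type":"array"},"grip_force":{"type":"number"}},"required":["commands"]}

```bash
ls; mkdir -p pics
python3 - <<'E'
from plant import telemetry,cams
import cv2,numpy as np
s=telemetry.get_state();print(s)
for n in("side","top"):
    c=cams.capture(n);cv2.imwrite(f"pics/{n}0.png",c["frame"][:,:,::-1])
    print(n,c["camera_matrix"].tolist(),c["k1"],c["camera_from_world"].round(4).tolist())
E
```

```text
pics
{'time_s': 0.0, 'joints': array([ 8.92158606e+01,  2.05899318e+01,  6.33714953e-01, -1.91863883e-02,
       -7.01352534e+01, -1.65067313e+01]), 'qd': array([-0.01601014,  0.01997865,  0.02447843,  0.03894786,  0.00544058,
       -0.04320948]), 'joint_torque': array([ 8.45148634e-05, -5.82722747e+01,  2.93042600e+01,  6.99670047e+00,
        6.81356833e-03, -1.50049505e-04]), 'tcp_pos': array([0.20052081, 0.64405731, 0.24764211]), 'eef_rot': array([ 1.79907175e+02, -8.69846394e-03, -1.72973977e+01]), 'contact_force': array([-0.09803973, -0.04113711,  0.21136867]), 'moment': array([-0.03831202,  0.04267809, -0.00959608]), 'gripper_width': 0.08755620488362459}
side [[513.1465899493626, 0.0, 318.48166870894084], [0.0, 513.1465899493626, 203.03947670525878], [0.0, 0.0, 1.0]] -0.14407789596727386 [[0.9347, -0.3554, 0.0003, -0.4795], [-0.2125, -0.5596, -0.8011, 0.2201], [0.2848, 0.7487, -0.5986, 1.5518], [0.0, 0.0, 0.0, 1.0]]
top [[395.5463357200041, 0.0, 318.1079139379688], [0.0, 395.5463357200041, 206.85740383033186], [0.0, 0.0, 1.0]] -0.06665244160445187 [[-0.0136, -0.9999, 0.0031, -0.0243], [-0.9831, 0.0128, -0.1826, 0.5292], [0.1826, -0.0056, -0.9832, 1.1619], [0.0, 0.0, 0.0, 1.0]]
```

View pics/side0.png

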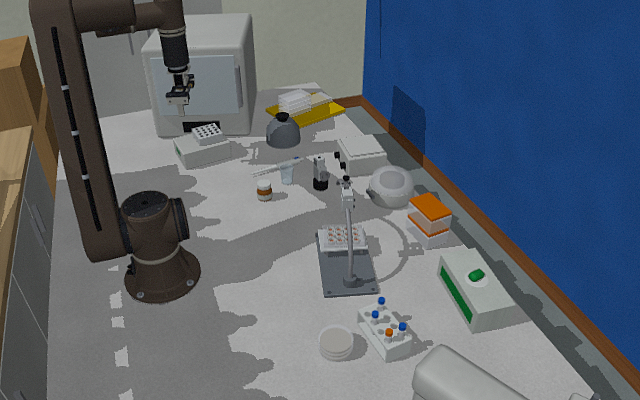

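View pics/top0.png

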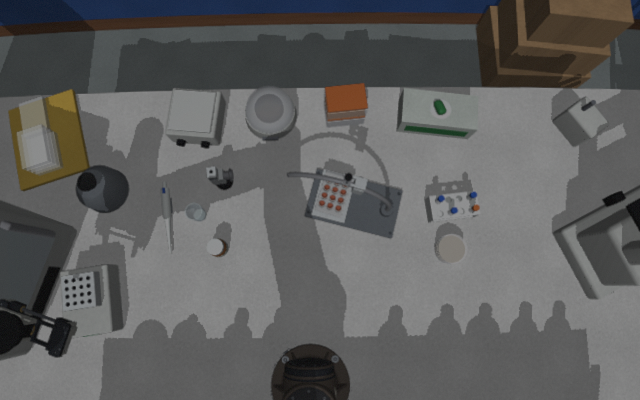

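The side view shows the carriage at about (320,175) and the stand at about (347,255), with the rod's tip pointing away from the camera. In the top view the carriage is at about (217,177), the rod tip at (291,175) and the catch at (350,180). I need enlarged crops next.

Run:
```python
import cv2,numpy as np
t=cv2.imread("pics/top0.png");s=cv2.imread("pics/side0.png")
a=cv2.resize(t[150:250,190:270],None,fx=5,fy=5,interpolation=cv2.INTER_CUBIC)
b=cv2.resize(s[140:210,240:380],None,fx=4,fy=4,interpolation=cv2.INTER_CUBIC)
c=cv2.resize(t[130:245,280:410],None,fx=6,fy=5,interpolation=cv2.INTER_CUBIC)
im=np.zeros((600,800,3),np.uint8)
a=cv2.resize(t[155:225,150:240],(400,311),interpolation=cv2.INTER_CUBIC)
b=cv2.resize(s[140:215,240:340],(400,300),interpolation=cv2.INTER_CUBIC)
c=cv2.resize(t[160:245,280:410],(400,262),interpolation=cv2.INTER_CUBIC)
d=cv2.resize(s[140:300,310:390],(200,400),interpolation=cv2.INTER_CUBIC)
d=cv2.resize(s[140:300,300:400],(375,600),interpolation=cv2.INTER_CUBIC)
# left: stand top + carriage top ; right
im[:311,:400]=a; im[311:573,:400]=c
cv2.imwrite("pics/c1.png",im[:573,:400])
im2=np.zeros((600,800,3),np.uint8); im2[:300,:400]=b; im2[:,400:775]=d
im2[311:573,:400]=c; im2=im2
cv2.imwrite("pics/c2.png",im2)
cv2.imwrite("pics/a.png",cv2.resize(t[155:215,190:260],(700,600),interpolation=cv2.INTER_CUBIC))
```

```text
(no output)
```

View pics/c2.png

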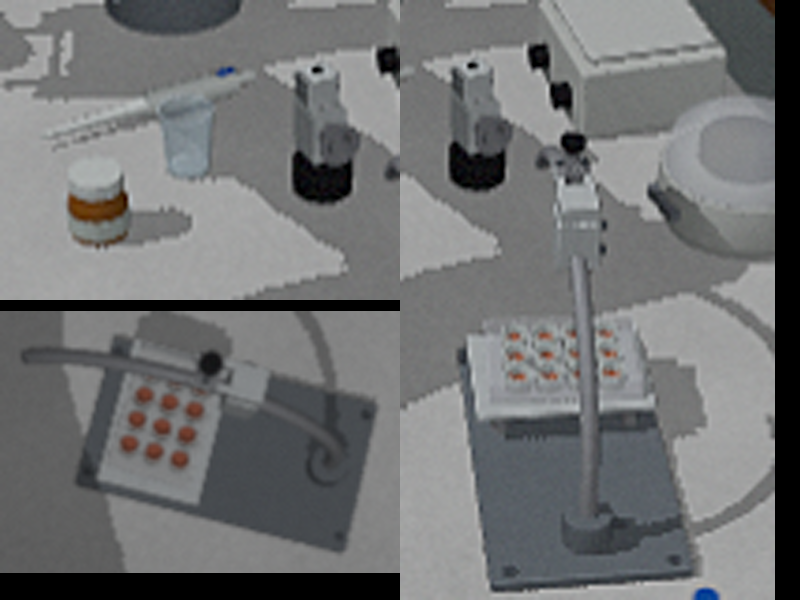

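View pics/a.png

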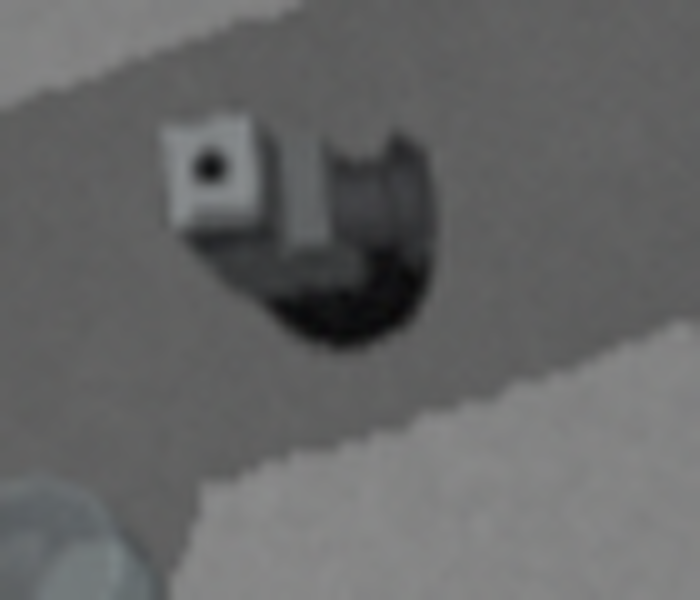

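Measured from the crops: base-plate corners, rod end, and the carriage's grip top, dot and flange. Next I fit both poses and overlay them on the images.

```bash
cat > h.py <<'E'
import numpy as np,cv2
from scipy.optimize import least_squares
from plant import telemetry,cams
def proj(c,P):
    q=(np.c_[np.atleast_2d(P),np.ones(len(np.atleast_2d(P)))]@c["camera_from_world"].T)[:,:3]
    s=q[:,:2]/q[:,2:];s=s*(1+c["k1"]*(s**2).sum(1,keepdims=True))
    K=c["camera_matrix"];return s*[K[0,0],K[1,1]]+K[:2,2]
def place(p,P):
    c,s=np.cos(p[2]),np.sin(p[2]);P=np.atleast_2d(P)/1000.
    return np.c_[p[0]+c*P[:,0]-s*P[:,1],p[1]+s*P[:,0]+c*P[:,1],P[:,2]]
def fit(obs,p0):
    f=lambda p:np.concatenate([(proj(c,place(p,P))-uv).ravel() for c,P,uv in obs])
    r=least_squares(f,p0,loss="soft_l1");return r.x,f(r.x).reshape(-1,2)
E
python3 - <<'E'
from h import *
T=cams.capture("top");S=cams.capture("side")
C=lambda a:np.array([[280+x/3.077,160+(y-311)/3.082] for x,y in a])-.35
D=lambda a:np.array([[300+(x-400)/3.75,140+y/3.75] for x,y in a])-.35
B=lambda a:np.array([[240+x/4,140+y/4] for x,y in a])-.35
A=lambda a:np.array([[190+x/10,155+y/10] for x,y in a])-.45
st,e=fit([(T,[[80,75,12],[80,-210,12],[-80,-210,12],[-80,75,12],[0,138,159.5]],C([(118,338),(377,402),(343,551),(78,487),(24,355)])),
 (S,[[-80,-210,0],[80,-210,0]],D([(492,588),(695,574)]))],[.5,-.1,-.2])
print(st[:2],np.degrees(st[2]));print(e.round(1).tolist())
ca,e=fit([(T,[[17,26,122],[17,-2,122],[-17,-2,122],[-17,26,122],[0,12,122]],A([(163,123),(250,115),(262,222),(175,235),(209,167)])),
 (S,[[0,12,122],[0,-40,68]],B([(318,70),(340,143)]))],[.5,.25,0])
print(ca[:2],np.degrees(ca[2]));print(e.round(1).tolist())
np.save("st.npy",st);np.save("ca.npy",ca)
a=np.radians(np.arange(38,181,4));rod=np.c_[0*a,170*np.cos(a),60+170*np.sin(a)]
def draw(c,roi,k,f):
    im=cv2.resize(c["frame"][roi[1]:roi[3],roi[0]:roi[2],::-1],None,fx=k,fy=k,interpolation=cv2.INTER_CUBIC)
    g=lambda P:((proj(c,P)-roi[:2]+.5)*k).round().astype(np.int32)
    L=lambda P,cl,col:cv2.polylines(im,[g(P)],cl,col,1)
    for z in(0,12):L(place(st,[[80,75,z],[80,-210,z],[-80,-210,z],[-80,75,z]]),True,(0,255,255))
    L(place(st,rod),False,(0,0,255))
    for z in(90,122):L(place(ca,[[17,26,z],[17,-2,z],[-17,-2,z],[-17,26,z]]),True,(0,255,0))
    t=np.radians(np.arange(0,360,15))
    L(place(ca,np.c_[21*np.cos(t),0*t-40,68+21*np.sin(t)]),True,(255,0,255))
    for z in(0,40):L(place(ca,np.c_[28*np.cos(t),28*np.sin(t),0*t+z]),True,(255,255,0))
    return im
a=draw(T,(200,155,410,245),3.8,0);b=draw(S,(305,145,395,300),2.2,0)
im=np.zeros((a.shape[0]+b.shape[0],800,3),np.uint8);im[:a.shape[0],:a.shape[1]]=a[:,:800];
a2=draw(S,(305,145,345,200),6,0);im[a.shape[0]:a.shape[0]+b.shape[0],:b.shape[1]]=b
x=b.shape[1]+10;hh=min(a2.shape[0],im.shape[0]-a.shape[0]);im[a.shape[0]:a.shape[0]+hh,x:x+a2.shape[1]]=a2[:hh]
a3=draw(S,(325,165,360,220),6,0);x+=a2.shape[1]+10;w=min(a3.shape[1],800-x);im[a.shape[0]:a.shape[0]+hh,x:x+w]=a3[:hh,:w]
im=im[:600];cv2.imwrite("pics/o1.png",im);print(im.shape)
E
```

```text
[ 0.56586993 -0.07814199] -15.351161726864783
[[-1.9, -0.4], [0.3, 0.7], [0.5, 0.7], [-1.7, -1.2], [-0.2, 0.5], [0.3, 0.8], [0.5, 0.5]]
[0.62473037 0.27105571] 5.292516723316698
[[-0.2, 0.0], [0.5, -0.2], [-0.1, 0.2], [-0.9, -0.1], [0.2, 0.7], [0.1, -0.3], [0.9, 0.9]]
(600, 800, 3)
```

View pics/o1.png

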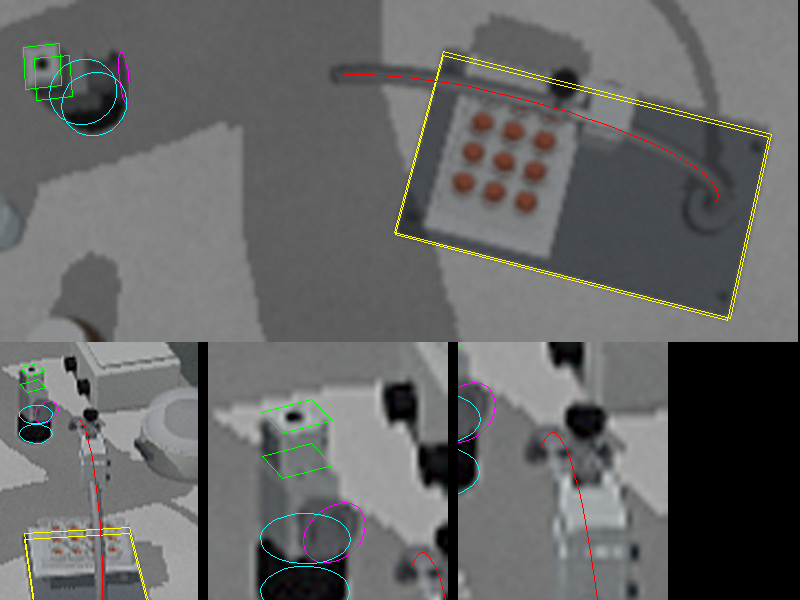

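The plate outline fits, but the rod's centreline is off by 1–3 px. I'll measure the rod from one larger view.

Run:
```python
from h import *
T=np.mean([cams.capture("top")["frame"].astype(float) for _ in range(4)],0);S=np.mean([cams.capture("side")["frame"].astype(float) for _ in range(4)],0)
def crop(I,x0,y0,x1,y1,k):
    im=cv2.resize(np.clip(I[y0:y1,x0:x1,::-1]*1.5,0,255).astype(np.uint8),None,fx=k,fy=k,interpolation=cv2.INTER_CUBIC)
    for x in range(x0,x1):
        if x%10==0:cv2.line(im,(int((x-x0+.5)*k),0),(int((x-x0+.5)*k),6),(0,255,255),1)
        if x%20==0:cv2.putText(im,str(x),(int((x-x0+.5)*k)-8,16),0,.35,(0,255,255),1)
    for y in range(y0,y1):
        if y%10==0:cv2.line(im,(0,int((y-y0+.5)*k)),(6,int((y-y0+.5)*k)),(0,255,255),1);cv2.putText(im,str(y),(8,int((y-y0+.5)*k)+4),0,.35,(0,255,255),1)
    return im
a=crop(T,284,164,394,222,5);b=crop(S,328,166,368,286,5)
im=np.zeros((600,800,3),np.uint8);im[:a.shape[0],:a.shape[1]]=a;im[:b.shape[0],560:560+b.shape[1]]=b
c=crop(S,300,150,350,195,6);im[300:300+c.shape[0],:c.shape[1]]=c
cv2.imwrite("pics/r.png",im)
```

```text
(no output)
```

View pics/r.png

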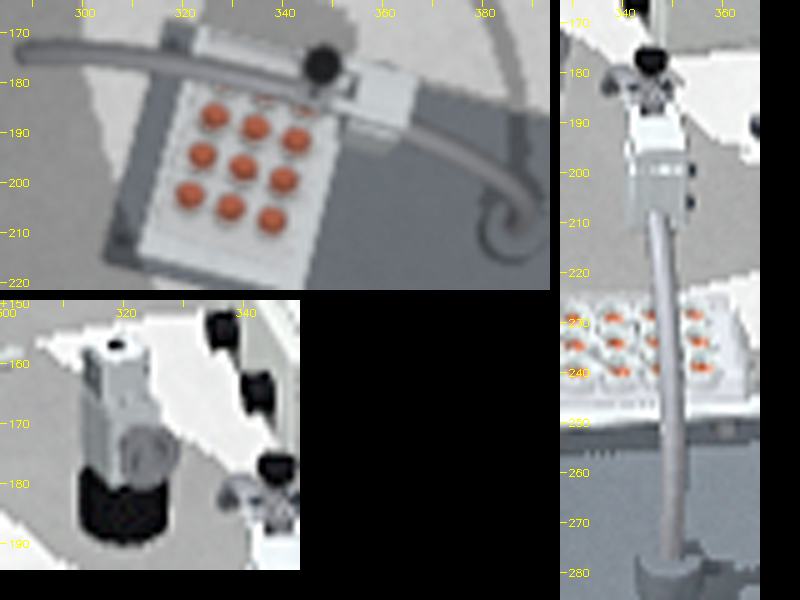

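Run:
```python
from h import *
T=cams.capture("top");S=cams.capture("side")
st=np.load("st.npy")
R=[(T,np.array([[303.5,174.1],[323.5,177.3],[369.5,191.1],[379.5,195.9],[387.5,202.1]])),(S,np.array([[348.3,215.5],[349.4,235.5],[350.1,255.5],[350.3,273.5]]))]
a=np.radians(np.arange(38,181,.5));rod=np.c_[0*a,170*np.cos(a),60+170*np.sin(a)]
rod=np.r_[rod,[[0,-170,60-h] for h in range(1,40)]]
tip=np.array([[0,134,165]])
C=np.array([[318.0,168.5],[402.2,189.2],[391.1,237.6],[304.5,216.5]]);CP=[[80,75,12],[80,-210,12],[-80,-210,12],[-80,75,12]]
E=np.array([[324.2,296.5],[378.3,292.7]]);EP=[[-80,-210,0],[80,-210,0]]
def f(p,wc=.5,ct=None):
    o=[]
    for i,(c,uv) in enumerate(R):
        q=proj(c,place(p,rod))
        d=uv[:,None]-q[None];j=(d**2).sum(2).argmin(1);t=np.gradient(q,axis=0)[j];t/=np.linalg.norm(t,axis=1,keepdims=True)
        dd=d[range(len(uv)),j];o.append(dd[:,0]*t[:,1]-dd[:,1]*t[:,0])
    o.append((proj(T,place(p,tip))-[289,173.9]).ravel());o.append((proj(S,place(p,tip))-[337.8,182]).ravel())
    o.append(wc*(proj(T,place(p,CP))-C).ravel());o.append(wc*(proj(S,place(p,EP))-E).ravel())
    return np.concatenate(o)
for wc in(.5,.05):
  p=least_squares(lambda p:f(p,wc),st,loss="soft_l1").x
  print(wc,p[:2],np.degrees(p[2]),f(p,1).round(1).tolist())
  print("tip",place(p,tip).round(4))
# top only / side only
```

```text
0.5 [ 0.56553239 -0.07913399] -15.543664803141958 [0.3, 0.1, 0.4, 0.7, 0.6, -0.3, -0.8, -0.7, -0.1, -0.1, 0.3, 0.7, 0.1, -1.4, -0.5, 0.7, 1.0, 0.7, 0.9, -1.0, -1.0, 0.1, 1.0, 0.4, 0.9]
tip [[0.6014 0.05   0.165 ]]
0.05 [ 0.5654158  -0.07959545] -15.656938976435729 [0.3, 0.1, 0.5, 0.7, 0.6, -0.2, -0.7, -0.7, -0.0, 0.1, 0.3, 0.8, 0.2, -1.2, -0.5, 0.8, 1.1, 0.8, 1.1, -0.8, -1.0, -0.0, 1.1, 0.3, 1.1]
tip [[0.6016 0.0494 0.165 ]]
```

Run:
```python
from h import *
T=cams.capture("top");S=cams.capture("side");ca=np.load("ca.npy")
A=lambda a:np.array([[190+x/10,155+y/10] for x,y in a])-.45
n=np.array([-.285,-.749]);n=28*n/np.linalg.norm(n)
# rim point nearest side camera, expressed in carriage frame (yaw~5.3deg)
c,s=np.cos(ca[2]),np.sin(ca[2]);nr=[c*n[0]+s*n[1],-s*n[0]+c*n[1],0]
p,e=fit([(T,[[17,26,122],[17,-2,122],[-17,-2,122],[-17,26,122],[0,12,122]],A([(163,123),(250,115),(262,222),(175,235),(209,167)])),
 (S,[[0,12,122],[0,-40,68],nr],np.array([[318.8,157],[324.3,175.3],[320.2,190.0]]))],ca)
print(p[:2],np.degrees(p[2]),e.round(1).tolist());np.save("ca.npy",p)
np.save("st.npy",[.5655,-.0793,np.radians(-15.6)])
print("grip",place(p,[[0,14,106]]),telemetry.get_state()["time_s"])
```

```text
[0.62433741 0.27128602] 4.415176499475755 [[-0.2, -0.0], [0.5, -0.1], [-0.3, 0.4], [-1.0, -0.1], [0.1, 0.7], [0.4, -0.2], [1.0, 1.0], [0.2, 0.3]]
grip [[0.62325964 0.28524447 0.106     ]] 0.8
```

Request:
carry_out(
  commands=[0.62, -0.53, 0, -1, -1, 0.62, -0.53, 0, -1, -1, 0.62, -0.53, 0, -1, -1, 0.62, -0.53, 0, -1, -1, 0.62, -0.53, 0, -1, -1, 0.62, -0.53, 0, -1, -1, 0.62, -0.53, 0, -1, -1, 0.62, -0.53, 0, -1, -1],
)

```text
time_s: 1.6
tcp_pos: [0.3999, 0.4739, 0.2488]
eef_rot: [-180.0, 0.0, -49.4]
contact_force: [0.5, 0.6, 0.4]
gripper_width: 0.0878
```

Request:
carry_out(
  commands=[0.62, -0.53, 0, -1, -1, 0.62, -0.53, 0, -1, -1, 0.62, -0.53, 0, -1, -1, 0.62, -0.53, 0, -1, -1, 0.62, -0.53, 0, -1, -1, 0.62, -0.53, 0, -1, -1, 0.62, -0.53, 0, -1, -1, 0.62, -0.53, 0, -1, -1],
)

```text
time_s: 2.4
tcp_pos: [0.5984, 0.3043, 0.2487]
eef_rot: [-180.0, 0.0, -81.5]
contact_force: [-0.1, -0.0, 0.1]
gripper_width: 0.0878
```

Request:
carry_out(
  commands=[0, 0, 0, -1, -1, 0, 0, 0, 0, -1, 0, 0, 0, 0, -1],
)

```text
time_s: 2.7
tcp_pos: [0.5973, 0.3053, 0.2485]
eef_rot: [180.0, 0.0, -85.2]
contact_force: [-0.5, 1.0, 0.8]
gripper_width: 0.0876
```

Request:
carry_out(
  commands=[0.65, -0.5, 0, 0, -1, 0, 0, -0.9, 0, -1, 0, 0, -0.9, 0, -1, 0, 0, -0.9, 0, -1, 0, 0, -0.5, 0, -1, 0, 0, -0.29, 0, -1, 0, 0, 0, 0, -1, 0, 0, 0, 0, -1],
)

```text
time_s: 3.5
tcp_pos: [0.6239, 0.286, 0.1101]
eef_rot: [-179.9, 0.0, -85.2]
contact_force: [-0.2, -0.4, 0.5]
gripper_width: 0.0873
```

Run:
```python
from h import *
a=cams.capture("top")["frame"][140:220,180:260,::-1];b=cams.capture("side")["frame"][120:200,280:360,::-1]
cv2.imwrite("pics/g.png",cv2.resize(np.hstack([a,b]),None,fx=5,fy=5,interpolation=cv2.INTER_CUBIC))
```

```text
(no output)
```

View pics/g.png

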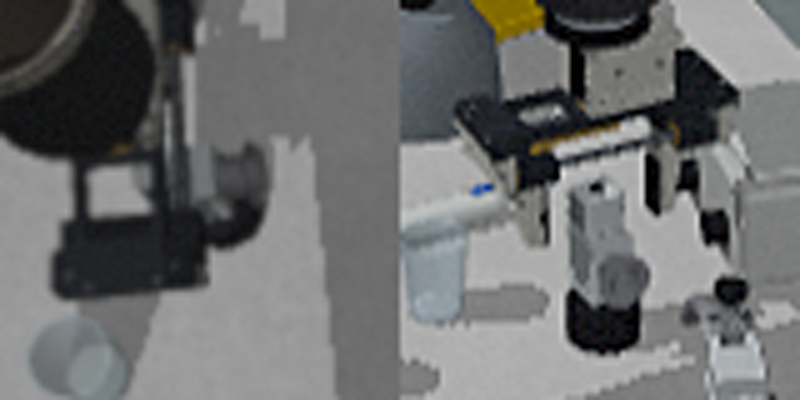

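The side crop shows the grip block (x≈597) centred between the fingers (537 and 655). I'm closing gently.

Request:
carry_out(
  commands=[0, 0, 0, 0, 1, 0, 0, 0, 0, 1, 0, 0, 0, 0, 1, 0, 0, 0, 0, 1, 0, 0, 0, 0, 1, 0, 0, 0, 0, 1, 0, 0, 0, 0, 1, 0, 0, 0, 0, 1],
  grip_force=6,
)

```text
time_s: 4.4
tcp_pos: [0.6231, 0.2852, 0.1088]
eef_rot: [180.0, -0.0, -85.3]
contact_force: [-1.9, 1.2, 0.6]
gripper_width: 0.0345
```

Request:
carry_out(
  commands=[0, 0, 0, 0, 1, 0, 0, 0, 0, 1, 0, 0, 0.25, 0, 1, 0, -0.4, 0.25, -1, 1, 0, -0.4, 0, -1, 1, 0, -0.4, 0, -1, 1, 0, -0.4, 0, -1, 1, 0, -0.4, 0, -1, 1],
  grip_force=30,
)

```text
time_s: 5.2
tcp_pos: [0.6233, 0.2045, 0.1291]
eef_rot: [180.0, -0.0, -105.5]
contact_force: [-0.8, -0.0, -4.5]
gripper_width: 0.0336
```

Run:
```python
from h import *
a=cams.capture("top")["frame"][140:220,200:300,::-1];b=cams.capture("side")["frame"][120:200,280:380,::-1]
s=telemetry.get_state();print(s["moment"],s["contact_force"],s["gripper_width"],s["eef_rot"])
cv2.imwrite("pics/g2.png",cv2.resize(np.hstack([a,b]),None,fx=4,fy=4,interpolation=cv2.INTER_CUBIC))
```

```text
[ 0.24793455 -0.14115076  0.02175161] [ 1.01408456 -0.24067569 -5.00173678] 0.03385120504644587 [ 1.79959086e+02 -4.37157137e-02 -1.05498209e+02]
```

View pics/g2.png

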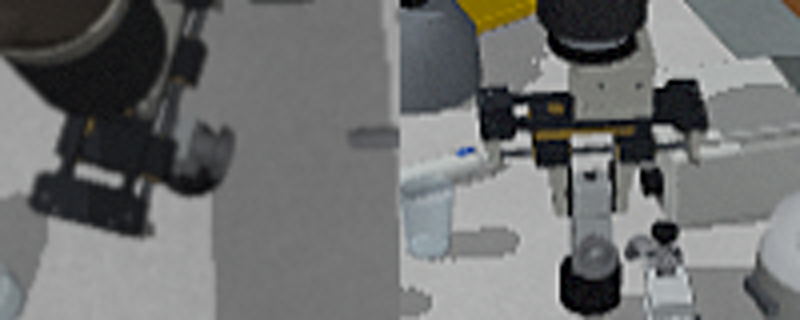

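The carriage is held upright, clear of the bench, at about 4.7 N. I'll set it down at the stand's yaw and roll it over its rim to tilt it in the pads.

Request:
carry_out(
  commands=[0, 0, -0.25, 0, 1, 0, 0, -0.26, 0, 1, 0, 0, 0, 0, 1],
)

```text
time_s: 5.6
tcp_pos: [0.6235, 0.2061, 0.1076]
eef_rot: [-180.0, -0.0, -105.2]
contact_force: [1.2, -0.4, -2.2]
gripper_width: 0.0336
```

Request:
carry_out(
  commands=[0, 0, 0, 0, 1, 0, 0, 0, 0, 1, 0.042, 0.151, 0.008, 0, 1, 0.042, 0.151, 0.008, 0, 1, 0.042, 0.151, -0.007, 0, 1, 0.042, 0.151, -0.007, 0, 1, 0.042, 0.149, -0.026, 0, 1, 0.042, 0.149, -0.026, 0, 1],
  grip_force=5,
)

```text
time_s: 6.4
tcp_pos: [0.634, 0.2418, 0.1075]
eef_rot: [-180.0, -0.0, -105.3]
contact_force: [-2.3, -0.7, 5.4]
gripper_width: 0.0341
```

Request:
carry_out(
  commands=[0.041, 0.146, -0.044, 0, 1, 0.041, 0.146, -0.044, 0, 1, 0.039, 0.14, -0.061, 0, 1, 0.039, 0.14, -0.061, 0, 1, 0.037, 0.132, -0.078, 0, 1, 0.037, 0.132, -0.078, 0, 1],
)

```text
time_s: 7.0
tcp_pos: [0.6443, 0.2764, 0.0941]
eef_rot: [-179.8, 0.2, -105.2]
contact_force: [-2.1, 2.3, 7.3]
gripper_width: 0.0343
```

Request:
carry_out(
  commands=[0.034, 0.122, -0.094, 0, 1, 0.034, 0.122, -0.094, 0, 1, 0.031, 0.111, -0.108, 0, 1, 0.031, 0.111, -0.108, 0, 1, 0, 0, 0, 0, 1],
)

```text
time_s: 7.5
tcp_pos: [0.6498, 0.296, 0.0774]
eef_rot: [-179.8, 0.2, -105.2]
contact_force: [0.2, 4.3, 4.3]
gripper_width: 0.0342
```

Run:
```python
from h import *
a=cams.capture("top")["frame"][140:220,200:300,::-1];b=cams.capture("side")["frame"][120:200,280:380,::-1]
s=telemetry.get_state();print(s["moment"],s["contact_force"],s["gripper_width"],s["eef_rot"])
cv2.imwrite("pics/g3.png",cv2.resize(np.hstack([a,b]),None,fx=4,fy=4,interpolation=cv2.INTER_CUBIC))
```

```text
[ 1.62382601  0.27169361 -0.07176307] [-0.59596322  3.96908024  6.09291718] 0.03443969898589637 [-179.83919121    0.20523704 -105.23248434]
```

View pics/g3.png

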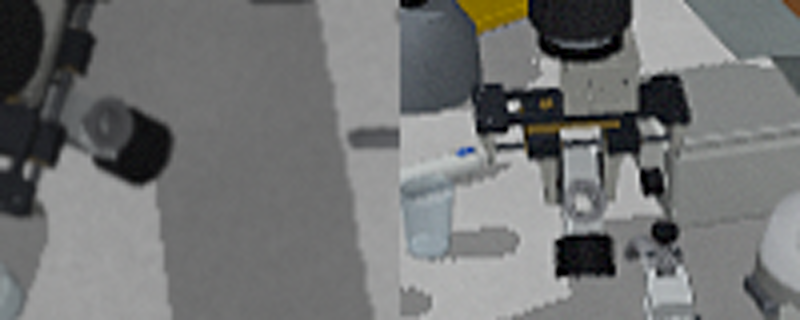

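The picture shows the carriage tilted in the pads with its flange up (around (585,205) in the side crop) and the lens toward the stand. I'll grip firmly and lift to a point short of the rod tip.

Request:
carry_out(
  commands=[0, 0, 0, 0, 1, 0, 0, 0, 0, 1, 0, 0, 0.3, 0, 1, 0, 0, 0.35, 0, 1, 0, 0, 0.35, 0, 1, 0, 0, 0.35, 0, 1, 0, 0, 0, 0, 1],
  grip_force=50,
)

```text
time_s: 8.3
tcp_pos: [0.6493, 0.294, 0.1331]
eef_rot: [-179.8, 0.2, -105.3]
contact_force: [1.1, 0.2, -4.2]
gripper_width: 0.0335
```

Request:
carry_out(
  commands=[-0.07, -0.55, 0, 0, 1, -0.07, -0.55, 0, 0, 1, -0.07, -0.55, 0, 0, 1, -0.07, -0.55, 0, 0, 1, -0.07, -0.55, 0, 0, 1, -0.07, -0.55, 0, 0, 1, 0, 0, 0, 0, 1, 0, 0, 0, 0, 1],
)

```text
time_s: 9.1
tcp_pos: [0.6314, 0.16, 0.1301]
eef_rot: [-180.0, 0.0, -105.4]
contact_force: [-0.4, 0.2, -3.3]
gripper_width: 0.0339
```

Run:
```python
from h import *
T=cams.capture("top")["frame"];S=cams.capture("side")["frame"];cv2.imwrite("pics/T4.png",T[:,:,::-1]);cv2.imwrite("pics/S4.png",S[:,:,::-1])
s=telemetry.get_state();print(s["tcp_pos"],s["moment"],s["contact_force"],s["gripper_width"])
a=cv2.resize(T[140:215,230:310,::-1],(400,375),interpolation=cv2.INTER_CUBIC);b=cv2.resize(S[125:200,290:370,::-1],(400,375),interpolation=cv2.INTER_CUBIC)
cv2.imwrite("pics/g4.png",cv2.convertScaleAbs(np.hstack([a,b]),alpha=1.5))
```

```text
[0.63153428 0.16127626 0.1299145 ] [ 0.32126237 -0.17584851  0.04677766] [-0.39666654 -0.32229734 -3.98820142] 0.034000312028842204
```

View pics/g4.png

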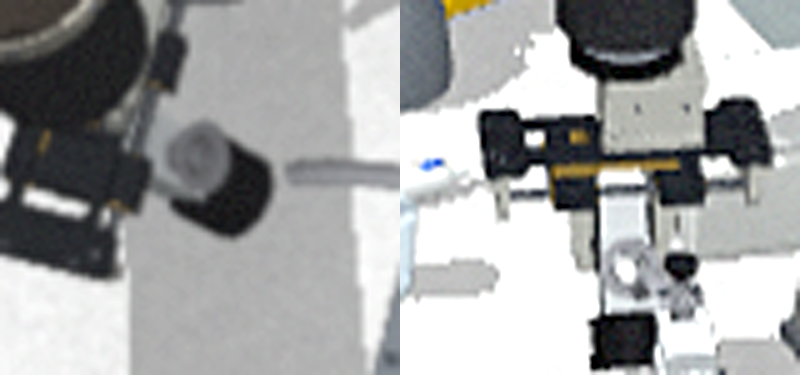

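Run:
```python
from h import *
T=cams.capture("top");S=cams.capture("side");s=telemetry.get_state();tcp=s["tcp_pos"];st=np.load("st.npy")
g=tcp-[0,0,.003];c,sn=np.cos(st[2]),np.sin(st[2]);ex=np.array([c,sn,0]);ey=np.array([-sn,c,0]);ez=np.array([0,0,1.])
oT,oS=np.array([268.6,171.6]),np.array([335.6,178.2])
def pt(phi,y,z,gy=14,gz=106):
    a=np.radians(phi);cy=np.cos(a)*ey-np.sin(a)*ez;cz=np.sin(a)*ey+np.cos(a)*ez
    return g+((y-gy)*cy+(z-gz)*cz)/1000
tri=least_squares(lambda P:np.r_[proj(T,P)[0]-oT,proj(S,P)[0]-oS],g);P=tri.x
print("flange tri",P,tri.fun.round(1),"rel grip along ex,ey,ez mm",[(1000*(P-g)@e).round(1) for e in(ex,ey,ez)])
for phi in range(40,66,4):
    P=pt(phi,-40,68);H=pt(phi,0,0)
    print(phi,(1000*(P-g)@ey).round(1),(1000*(P-g)@ez).round(1),(proj(T,P)[0]-oT).round(1),(proj(S,P)[0]-oS).round(1),"rim",proj(T,H)[0].round(1),proj(S,H)[0].round(1))
print("tip",place(st,[[0,138.3,159.5]]))
```

```text
flange tri [0.61701587 0.11041308 0.13855964] [-0.   0.1  0.1 -0. ] rel grip along ex,ey,ez mm [np.float64(-0.1), np.float64(-53.4), np.float64(11.8)]
40 -65.8 5.6 [4.4 1.7] [0.5 3.6] rim [279.8 181.1] [336.1 202.7]
44 -65.2 10.2 [4.  1.2] [0.5 2.4] rim [281.1 181. ] [336.3 202.2]
48 -64.4 14.7 [3.5 0.8] [0.5 1.1] rim [282.3 180.9] [336.5 201.5]
52 -63.2 19.2 [3.  0.2] [ 0.5 -0.2] rim [283.4 180.7] [336.7 200.8]
56 -61.7 23.5 [ 2.3 -0.3] [ 0.5 -1.5] rim [284.4 180.4] [336.8 199.8]
60 -59.9 27.8 [ 1.5 -0.9] [ 0.5 -2.9] rim [285.2 180.1] [337.  198.7]
64 -57.8 31.9 [ 0.6 -1.4] [ 0.4 -4.3] rim [285.8 179.8] [337.1 197.5]
tip [[0.60269161 0.05390538 0.1595    ]]
```

Run:
```python
from h import *
T=cams.capture("top");S=cams.capture("side");s=telemetry.get_state();tcp=s["tcp_pos"];st=np.load("st.npy")
g=tcp-[0,0,.003];c,sn=np.cos(st[2]),np.sin(st[2]);ex=np.array([c,sn,0]);ey=np.array([-sn,c,0]);ez=np.array([0,0,1.])
t=np.radians(np.arange(0,360,10));cyl=np.vstack([np.c_[28*np.cos(t),28*np.sin(t),0*t+z] for z in(0,40)])
fl=np.c_[21*np.cos(t),0*t-38,68+21*np.sin(t)]
def w(p,P):
    a=np.radians(p[0]);cy=np.cos(a)*ey-np.sin(a)*ez;cz=np.sin(a)*ey+np.cos(a)*ez;P=np.atleast_2d(P)
    return g+(P[:,:1]*ex+(P[:,1:2]-p[1])*cy+(P[:,2:]-p[2])*cz)/1000
def f(p):
    a=proj(T,w(p,cyl));b=proj(S,w(p,cyl));F=w(p,[[0,-40,68]])
    return np.r_[a[:,0].max()-284.0,a[:,1].max()-187.0,b[:,0].min()-327.6,b[:,0].max()-341,b[:,1].max()-198.2,(proj(T,F)[0]-[268.6,171.6]),(proj(S,F)[0]-[335.6,178.2]),(p[1]-14)/5,(p[2]-106)/5]
r=least_squares(f,[52,14,106],diff_step=1e-3,loss="soft_l1");print(r.x.round(1),f(r.x).round(1))
for q in([52,14,106],[54,14,106],[50,14,100]):print(q,f(q).round(1))
a=[]
for n,c_,roi in(("T",T,(230,140,310,215)),("S",S,(290,125,370,200))):
    im=cv2.resize(c_["frame"][roi[1]:roi[3],roi[0]:roi[2],::-1],(400,375),interpolation=cv2.INTER_CUBIC);im=cv2.convertScaleAbs(im,alpha=1.5)
    for P,col in((cyl[:36],(255,255,0)),(cyl[36:],(255,255,0)),(fl,(255,0,255))):
        cv2.polylines(im,[((proj(c_,w(r.x,P))-roi[:2]+.5)*5).round().astype(np.int32)],True,col,1)
    rod=place(st,[[0,170*np.cos(x),60+170*np.sin(x)] for x in np.radians(range(38,100,3))])
    cv2.polylines(im,[((proj(c_,rod)-roi[:2]+.5)*5).round().astype(np.int32)],False,(0,0,255),1)
    a.append(im)
cv2.imwrite("pics/o4.png",np.hstack(a))
```

```text
[40.7 13.  92.5] [-0.7  1.2 -0.6  3.   1.3  0.7 -0.   0.2 -0.6 -0.2 -2.7]
[52, 14, 106] [ 4.9  2.4 -0.1  3.9  4.8  2.9  0.3  0.5 -0.2  0.   0. ]
[54, 14, 106] [ 5.2  2.3 -0.1  4.   4.6  2.6  0.   0.5 -0.9  0.   0. ]
[50, 14, 100] [ 3.   1.8 -0.3  3.6  3.2  1.5 -0.2  0.3 -1.3  0.  -1.2]
```

View pics/o4.png

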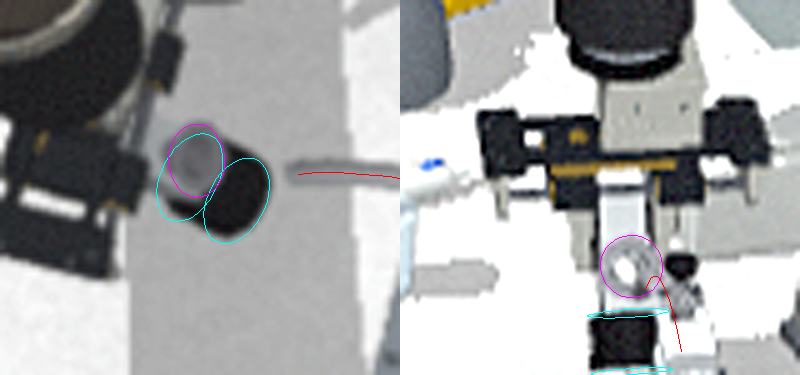

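The overlay fit shows a tilt of about 41° with the carriage slid about 13 mm in the pads. The bench is also visible through the bore, which agrees. A 41° tilt suits a straight insertion along the tangent at 49° on the arc, so I'll line up about 16 mm short of the tip.

Request:
carry_out(
  commands=[-0.045, -0.16, -0.19, 0, 1, -0.045, -0.16, -0.19, 0, 1, -0.067, -0.24, 0.215, 0, 1, -0.067, -0.24, 0.215, 0, 1, -0.067, -0.24, 0.215, 0, 1, 0, 0, 0, 0, 1, 0, 0, 0, 0, 1],
  grip_force=35,
)

```text
time_s: 10.1
tcp_pos: [0.62, 0.1196, 0.1415]
eef_rot: [-179.9, 0.1, -105.3]
contact_force: [0.1, -0.3, -5.5]
gripper_width: 0.0341
```

Run:
```python
from h import *
T=cams.capture("top");S=cams.capture("side");s=telemetry.get_state();print(s["tcp_pos"],s["contact_force"],s["moment"])
a=cv2.resize(T["frame"][145:205,250:310,::-1],(400,400),interpolation=cv2.INTER_CUBIC);b=cv2.resize(S["frame"][150:210,310:370,::-1],(400,400),interpolation=cv2.INTER_CUBIC)
cv2.imwrite("pics/g5.png",cv2.convertScaleAbs(np.hstack([a,b]),alpha=1.4))
```

```text
[0.61971715 0.11991587 0.14056312] [-0.45654227  0.14634062 -5.35707975] [ 0.3078131  -0.05033717  0.00498035]
```

View pics/g5.png

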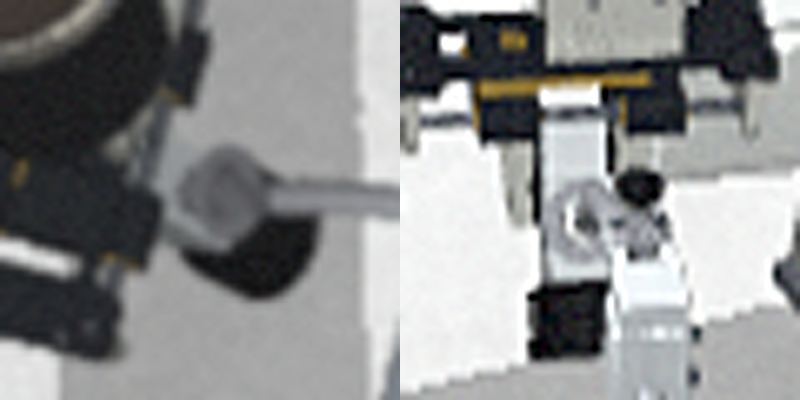

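Run:
```python
from h import *
T=cams.capture("top");S=cams.capture("side");st=np.load("st.npy")
c,sn=np.cos(st[2]),np.sin(st[2]);ex=np.array([c,sn,0]);ey=np.array([-sn,c,0]);ez=np.array([0,0,1.])
def tri(a,b):
    r=least_squares(lambda P:np.r_[proj(T,P)[0]-a,proj(S,P)[0]-b],[.6,.1,.15]);return r.x,r.fun.round(1)
F,e1=tri([282.9,173.1],[337.0,182.9]);Q,e2=tri([289,173.9],[337.8,182])
loc=lambda P:np.array([(P-np.r_[st[:2],0])@v for v in(ex,ey,ez)])*1000
print("flange",loc(F).round(1),e1,"tip",loc(Q).round(1),e2)
s=telemetry.get_state();print("grasp",loc(s["tcp_pos"]-[0,0,.003]).round(1))
```

```text
flange [  0.3 153.7 149.4] [-0.2  0.7  0.8 -0.2] tip [ -0.9 133.9 166.2] [-0.1  0.5  0.5 -0.1]
grasp [ -1.5 206.5 137.1]
```

The mouth is on the approach line (lateral 213.6 mm against a target of 213.8 mm, x within 1 mm). Advancing now.

Request:
carry_out(
  commands=[-0.02, -0.073, 0.066, 0, 1, -0.02, -0.073, 0.066, 0, 1, -0.02, -0.073, 0.066, 0, 1, -0.02, -0.073, 0.066, 0, 1, -0.02, -0.073, 0.066, 0, 1, -0.02, -0.073, 0.066, 0, 1, 0, 0, 0, 0, 1],
)

```text
time_s: 11.0
tcp_pos: [0.6149, 0.1019, 0.1568]
eef_rot: [-180.0, 0.0, -105.3]
contact_force: [0.2, -0.4, -4.9]
gripper_width: 0.034
```

Request:
carry_out(
  commands=[-0.02, -0.073, 0.066, 0, 1, -0.02, -0.073, 0.066, 0, 1, -0.02, -0.073, 0.066, 0, 1],
)

```text
time_s: 11.3
tcp_pos: [0.6124, 0.0933, 0.1643]
eef_rot: [180.0, -0.0, -105.3]
contact_force: [0.0, 1.0, -4.5]
gripper_width: 0.0338
```

Request:
carry_out(
  commands=[-0.02, -0.073, 0.066, 0, 1, -0.02, -0.073, 0.066, 0, 1, -0.02, -0.073, 0.066, 0, 1],
)

```text
time_s: 11.6
tcp_pos: [0.6099, 0.0845, 0.1722]
eef_rot: [180.0, -0.0, -105.3]
contact_force: [-0.7, -0.3, -5.0]
gripper_width: 0.034
```

Request:
carry_out(
  commands=[-0.02, -0.073, 0.066, 0, 1, -0.02, -0.073, 0.066, 0, 1, -0.02, -0.073, 0.066, 0, 1],
)

```text
time_s: 11.9
tcp_pos: [0.607, 0.0756, 0.1796]
eef_rot: [179.9, -0.0, -105.3]
contact_force: [-1.5, -1.2, -7.7]
gripper_width: 0.0342
```

Request:
carry_out(
  commands=[-0.0194, -0.0695, 0.0654, 0, 1, -0.0194, -0.0695, 0.0654, 0, 1, -0.0194, -0.0695, 0.0654, 0, 1, -0.0194, -0.0695, 0.0654, 0, 1],
  grip_force=18,
)

```text
time_s: 12.3
tcp_pos: [0.6032, 0.0646, 0.1889]
eef_rot: [179.8, -0.1, -105.3]
contact_force: [-1.0, -0.1, -21.0]
gripper_width: 0.0337
```

```bash
cat >> h.py <<'E'
def where():
    st=np.load("st.npy");s=telemetry.get_state();c,sn=np.cos(st[2]),np.sin(st[2])
    d=s["tcp_pos"]-np.r_[st[:2],.003];f=s["contact_force"];m=s["moment"]
    x,y,z=(c*d[0]+sn*d[1])*1e3,(-sn*d[0]+c*d[1])*1e3,d[2]*1e3
    R=np.hypot(y,z-60);A=np.degrees(np.arctan2(z-60,y))
    print("t",round(s["time_s"],2),"x y z",np.round([x,y,z],1),"R",R.round(1),"ang",A.round(2),"F x,y,z",np.round([c*f[0]+sn*f[1],-sn*f[0]+c*f[1],f[2]],1),"M",m.round(2))
    return y,z,R,A
E
python3 -c "
from h import *
where()
a=np.radians(np.arange(41,95,3));G=np.c_[194.5*np.cos(a),194.5*np.sin(a)]
"
```

```text
t 12.3 x y z [ -2.4 148.8 185.9] R 194.9 ang 40.24 F x,y,z [ -0.9  -0.3 -21. ] M [0.36 0.14 0.02]
```

Request:
carry_out(
  commands=[-0.009, -0.063, 0.029, 0, 1, -0.009, -0.063, 0.029, 0, 1, -0.009, -0.063, 0.029, 0, 1, 0, 0, 0, 0, 1],
  grip_force=12,
)

```text
time_s: 12.7
tcp_pos: [0.6026, 0.0576, 0.1943]
eef_rot: [179.9, -0.0, -105.3]
contact_force: [-6.9, 2.8, -8.4]
gripper_width: 0.0342
```

```bash
python3 -c "
from h import *
where()"
```

```text
t 12.7 x y z [ -1.1 141.8 191.3] R 193.3 ang 42.79 F x,y,z [-7.4  0.9 -8.4] M [ 1.24  2.42 -0.21]
```

Request:
carry_out(
  commands=[-0.024, 0.007, 0, 0, 1, -0.0315, -0.1127, 0.115, 0, 1, -0.0326, -0.1168, 0.112, 0, 1, -0.0337, -0.1206, 0.11, 0, 1, 0, 0, 0, 0, 1],
)

```text
time_s: 13.2
tcp_pos: [0.5993, 0.0428, 0.2092]
eef_rot: [-179.9, 0.1, -105.3]
contact_force: [-1.0, -1.4, -4.4]
gripper_width: 0.0341
```

```bash
python3 -c "
from h import *
where()"
```

```text
t 13.2 x y z [ -0.3 126.6 206.2] R 193.4 ang 49.09 F x,y,z [-0.6 -1.6 -4.4] M [-0.02  0.28 -0.04]
```

Request:
carry_out(
  commands=[-0.0347, -0.1243, 0.108, 0, 1, -0.0357, -0.128, 0.104, 0, 1, -0.0367, -0.1313, 0.099, 0, 1, -0.0376, -0.1346, 0.094, 0, 1, 0, 0, 0, 0, 1],
)

```text
time_s: 13.7
tcp_pos: [0.5928, 0.0222, 0.2243]
eef_rot: [-180.0, 0.0, -105.3]
contact_force: [-0.1, -0.2, -4.2]
gripper_width: 0.0339
```

```bash
python3 -c "
from h import *
where()
T=cams.capture('top');S=cams.capture('side');cv2.imwrite('pics/T6.png',T['frame'][:,:,::-1]);cv2.imwrite('pics/S6.png',S['frame'][:,:,::-1])
# dark lamp head: centroid of near-black pixels around expected place
for n,c,r in(('T',T,(270,150,340,215)),('S',S,(310,150,370,230))):
    g=c['frame'][r[1]:r[3],r[0]:r[2]].max(2);m=(g<25).astype(np.uint8);k,l,s,ce=cv2.connectedComponentsWithStats(m)
    print(n,[(s[i].tolist(),(ce[i]+r[:2]).round(1).tolist()) for i in range(1,k) if s[i][4]>25])
"
```

```text
t 13.7 x y z [ -1.  105.1 221.3] R 192.5 ang 56.92 F x,y,z [-0.  -0.3 -4.2] M [ 0.33 -0.06 -0.02]
T [([5, 1, 39, 21, 256], [291.0, 162.0]), ([41, 32, 16, 9, 37], [319.2, 186.7])]
S [([23, 41, 8, 12, 57], [336.0, 196.8])]
```

```bash
python3 -c "
from h import *
y,z,R,A=where()
T=cams.capture('top');S=cams.capture('side');st=np.load('st.npy')
t=np.radians(np.arange(0,360,10));cyl=np.vstack([np.c_[28*np.cos(t),28*np.sin(t),0*t+h] for h in(0,40)])
for phi in(20,28,35,41,48):
    a=np.radians(phi);Y=cyl[:,1]-10.4;Z=cyl[:,2]-93
    P=np.c_[cyl[:,0]-1,y+Y*np.cos(a)+Z*np.sin(a),z-Y*np.sin(a)+Z*np.cos(a)]
    p=proj(S,place(st,P));q=proj(T,place(st,P));print(phi,'S',p.min(0).round(),p.max(0).round(),'T',q.min(0).round(),q.max(0).round())
g=S['frame'].max(2)
for r in range(176,214,2):print(r,g[r,322:352].tolist())
"
```

```text
t 13.8 x y z [ -1.  105.7 220.8] R 192.4 ang 56.69 F x,y,z [ 0.6  0.2 -4.1] M [ 0.27 -0.07 -0.03]
20 S [332. 187.] [350. 205.] T [299. 169.] [322. 192.]
28 S [332. 189.] [350. 204.] T [301. 169.] [326. 193.]
35 S [332. 189.] [351. 203.] T [304. 169.] [328. 193.]
41 S [332. 188.] [351. 203.] T [306. 169.] [330. 193.]
48 S [332. 186.] [351. 203.] T [308. 169.] [332. 193.]
176 [174, 176, 175, 172, 173, 172, 180, 123, 109, 120, 132, 130, 3, 82, 167, 156, 145, 122, 125, 109, 104, 15, 1, 12, 20, 0, 11, 95, 127, 114]
178 [173, 172, 173, 174, 174, 172, 175, 169, 114, 121, 123, 134, 0, 89, 162, 113, 111, 109, 99, 89, 80, 0, 18, 23, 19, 13, 3, 48, 150, 181]
180 [173, 172, 174, 173, 173, 174, 173, 175, 148, 146, 150, 152, 112, 81, 110, 112, 112, 45, 69, 76, 102, 87, 29, 26, 4, 40, 58, 148, 185, 174]
182 [174, 173, 170, 175, 175, 169, 171, 174, 172, 171, 175, 176, 158, 82, 115, 114, 77, 55, 100, 112, 77, 69, 60, 97, 100, 79, 70, 60, 162, 178]
184 [173, 173, 176, 175, 171, 173, 172, 173, 172, 171, 171, 177, 171, 64, 139, 106, 123, 108, 131, 143, 102, 115, 90, 75, 86, 95, 85, 77, 123, 180]
186 [17
[... 1397 characters left out ...]
70, 152, 156, 145, 142, 146, 133, 146, 124, 128, 130, 125, 127, 125, 129, 127, 131]
206 [172, 171, 171, 169, 172, 172, 172, 171, 173, 171, 170, 171, 172, 171, 172, 174, 175, 176, 151, 132, 136, 127, 125, 128, 128, 124, 128, 134, 130, 129]
208 [172, 172, 170, 170, 172, 175, 174, 171, 170, 176, 177, 177, 178, 176, 152, 179, 156, 157, 151, 135, 132, 129, 126, 119, 149, 132, 122, 120, 129, 129]
210 [176, 178, 175, 178, 155, 155, 156, 160, 159, 159, 120, 119, 121, 120, 122, 124, 124, 126, 129, 129, 129, 125, 127, 123, 164, 147, 129, 88, 138, 136]
212 [122, 119, 122, 122, 122, 125, 126, 126, 125, 126, 127, 125, 125, 125, 123, 126, 127, 129, 125, 125, 122, 121, 125, 106, 153, 160, 134, 99, 82, 114]
```

The lamp head's right edge in the top view (column ≈327) fits a tilt of about 28°, as the rod requires at this point. So the carriage is threaded and pivoting in the pads. I'll carry on round the bend.

Request:
carry_out(
  commands=[-0.0384, -0.1376, 0.091, 0, 1, -0.0393, -0.1405, 0.086, 0, 1, -0.04, -0.1433, 0.081, 0, 1, -0.0407, -0.1459, 0.075, 0, 1, 0, 0, 0, 0, 1],
)

```text
time_s: 14.4
tcp_pos: [0.5862, -0.0008, 0.2375]
eef_rot: [-180.0, -0.0, -105.3]
contact_force: [-0.2, -0.6, -4.7]
gripper_width: 0.0339
```

Request:
carry_out(
  commands=[-0.0414, -0.1483, 0.0685, 0, 1, -0.042, -0.1504, 0.063, 0, 1, -0.0426, -0.1525, 0.0576, 0, 1, -0.0431, -0.1543, 0.052, 0, 1, 0, 0, 0, 0, 1],
)

```text
time_s: 14.9
tcp_pos: [0.5794, -0.025, 0.2469]
eef_rot: [-180.0, -0.0, -105.3]
contact_force: [0.2, 0.0, -5.0]
gripper_width: 0.0342
```

```bash
python3 -c "
from h import *
where()"
```

```text
t 14.9 x y z [ -1.2  56.1 243.9] R 192.2 ang 73.04 F x,y,z [ 0.2  0.1 -5. ] M [0.16 0.11 0.  ]
```

Request:
carry_out(
  commands=[0, 0, 0, 0, 1, 0, 0, 0.05, 0, 1, 0, 0, 0.05, 0, 1, 0, 0, 0.05, 0, 1, 0, 0, 0, 0, 1],
  grip_force=5,
)

```text
time_s: 15.4
tcp_pos: [0.5795, -0.024, 0.2525]
eef_rot: [180.0, -0.0, -105.3]
contact_force: [-0.9, -1.2, -5.7]
gripper_width: 0.0342
```

Request:
carry_out(
  commands=[0, 0, 0.05, 0, 1, 0, 0, 0.05, 0, 1, 0, 0, 0, 0, 1],
)

```text
time_s: 15.7
tcp_pos: [0.5795, -0.0239, 0.2567]
eef_rot: [180.0, 0.0, -105.3]
contact_force: [-2.1, 1.3, -5.6]
gripper_width: 0.034
```

Request:
carry_out(
  commands=[0, 0, 0, 0, 1, -0.047, -0.1685, 0.048, 0, 1, -0.047, -0.1685, 0.042, 0, 1, -0.047, -0.1685, 0.034, 0, 1, -0.047, -0.1685, 0.027, 0, 1, 0, 0, 0, 0, 1],
  grip_force=25,
)

```text
time_s: 16.3
tcp_pos: [0.5723, -0.051, 0.2625]
eef_rot: [-180.0, 0.1, -105.3]
contact_force: [1.9, 2.1, -9.2]
gripper_width: 0.0343
```

```bash
python3 -c "
from h import *
where()"
```

```text
t 16.3 x y z [ -1.1  29.1 259.5] R 201.6 ang 81.71 F x,y,z [ 1.3  2.6 -9.2] M [ 1.51 -0.8   0.05]
```

Request:
carry_out(
  commands=[-0.02, -0.072, 0, 0, 1, -0.02, -0.072, 0.005, 0, 1, -0.02, -0.072, 0.005, 0, 1],
  grip_force=20,
)

```text
time_s: 16.6
tcp_pos: [0.5703, -0.0585, 0.2627]
eef_rot: [-180.0, 0.1, -105.3]
contact_force: [2.7, 7.5, -8.4]
gripper_width: 0.034
```

```bash
python3 -c "
from h import *
where()"
```

```text
t 16.6 x y z [ -1.   21.3 259.7] R 200.8 ang 83.9 F x,y,z [ 0.6  8.  -8.4] M [ 3.3  -0.89  0.01]
```

Request:
carry_out(
  commands=[-0.02, -0.072, 0.005, 0, 1, -0.02, -0.072, 0.005, 0, 1],
)

```text
time_s: 16.8
tcp_pos: [0.5683, -0.0648, 0.2631]
eef_rot: [180.0, 0.1, -105.3]
contact_force: [0.5, 1.8, -8.9]
gripper_width: 0.0339
```

Request:
carry_out(
  commands=[-0.013, -0.048, 0, 0, 1, -0.013, -0.048, 0, 0, 1],
)

```text
time_s: 17.0
tcp_pos: [0.5671, -0.07, 0.2638]
eef_rot: [-180.0, -0.1, -105.3]
contact_force: [0.1, 0.3, -3.0]
gripper_width: 0.0339
```

```bash
python3 -c "
from h import *
where()"
```

```text
t 17.0 x y z [ -1.    9.4 260.8] R 201.0 ang 87.32 F x,y,z [ 0.   0.3 -3. ] M [ 0.11 -0.11 -0.01]
```

Request:
carry_out(
  commands=[-0.0135, -0.048, 0, 0, 1, 0, 0, 0, 0, 1],
)

```text
time_s: 17.2
tcp_pos: [0.5665, -0.0717, 0.2637]
eef_rot: [-180.0, -0.0, -105.3]
contact_force: [-0.1, -0.4, -4.8]
gripper_width: 0.0338
```

Request:
carry_out(
  commands=[-0.0135, -0.048, 0, 0, 1, 0, 0, 0, 0, 1],
)

```text
time_s: 17.4
tcp_pos: [0.5664, -0.0725, 0.2637]
eef_rot: [-180.0, 0.1, -105.3]
contact_force: [0.5, 3.7, -2.8]
gripper_width: 0.0337
```

```bash
python3 -c "
from h import *
where()"
```

```text
t 17.4 x y z [ -1.    6.8 260.7] R 200.8 ang 88.07 F x,y,z [-0.5  3.7 -2.8] M [ 1.75 -0.13 -0.01]
```

Request:
carry_out(
  commands=[-0.0135, -0.048, 0, 0, 1, 0, 0, 0, 0, 1],
)

```text
time_s: 17.6
tcp_pos: [0.5663, -0.0729, 0.264]
eef_rot: [-179.9, 0.2, -105.3]
contact_force: [-0.1, 11.4, -0.8]
gripper_width: 0.0336
```

Request:
carry_out(
  commands=[-0.0135, -0.048, 0, 0, 1, 0, 0, 0, 0, 1],
)

```text
time_s: 17.8
tcp_pos: [0.5663, -0.0736, 0.2643]
eef_rot: [-179.9, 0.4, -105.2]
contact_force: [-0.3, 17.4, 1.1]
gripper_width: 0.0338
```

```bash
python3 -c "
from h import *
where()"
```

```text
t 17.8 x y z [ -0.8   5.7 261.3] R 201.4 ang 88.37 F x,y,z [-5.  16.7  1.1] M [ 6.69  0.18 -0.23]
```

```bash
python3 -c "
from h import *
S=cams.capture('side')['frame'];S0=cv2.imread('pics/side0.png')[:,:,::-1]
for I in(S0,S):
    g=I.max(2)
    for r in range(168,186):print(r,g[r,338:354].tolist())
    print()
where()"
```

```text
168 [159, 166, 137, 10, 62, 53, 18, 35, 138, 128, 137, 125, 117, 113, 115, 116]
169 [159, 162, 169, 122, 142, 138, 56, 65, 134, 128, 139, 125, 116, 112, 113, 118]
170 [160, 164, 163, 169, 170, 174, 103, 70, 128, 124, 138, 124, 115, 118, 115, 114]
171 [159, 162, 160, 163, 163, 165, 147, 93, 125, 123, 137, 122, 114, 115, 113, 117]
172 [160, 160, 158, 159, 161, 163, 168, 127, 120, 121, 139, 119, 114, 114, 117, 114]
173 [160, 156, 160, 160, 157, 164, 169, 152, 135, 126, 139, 115, 112, 117, 114, 115]
174 [161, 158, 156, 160, 163, 169, 146, 155, 135, 115, 139, 114, 114, 114, 113, 115]
175 [161, 159, 159, 164, 169, 139, 71, 76, 78, 79, 113, 118, 119, 115, 109, 108]
176 [163, 158, 158, 162, 161, 29, 6, 13, 9, 11, 9, 83, 106, 107, 106, 97]
177 [167, 164, 164, 167, 138, 6, 16, 27, 21, 19, 19, 57, 143, 136, 142, 140]
178 [150, 145, 142, 147, 139, 1, 14, 21, 21, 26, 16, 81, 181, 167, 163, 166]
179 [104, 108, 101, 99, 129, 66, 8, 12, 10, 6, 2, 93, 156, 166, 161, 161]
180 [100, 113, 117, 109, 101, 102, 40, 15, 14, 29, 70, 111, 115, 150, 164, 163]
181 [84, 111, 121, 123, 118, 106, 83, 59, 60, 60, 1
[... 1067 characters left out ...]
167, 39, 68, 134]
178 [58, 46, 153, 157, 124, 0, 17, 13, 18, 27, 11, 61, 151, 31, 78, 132]
179 [23, 43, 136, 136, 121, 42, 7, 18, 14, 8, 5, 95, 151, 14, 77, 124]
180 [5, 44, 135, 135, 141, 114, 46, 17, 4, 34, 71, 121, 145, 15, 72, 114]
181 [3, 42, 141, 120, 127, 120, 68, 71, 70, 70, 96, 115, 145, 14, 71, 120]
182 [6, 44, 136, 87, 77, 61, 59, 94, 103, 79, 74, 62, 128, 14, 96, 130]
183 [22, 45, 111, 66, 45, 68, 58, 88, 94, 84, 65, 57, 109, 14, 107, 131]
184 [40, 57, 107, 98, 74, 94, 63, 78, 94, 94, 89, 87, 108, 6, 109, 128]
185 [35, 65, 118, 113, 95, 101, 81, 91, 96, 94, 96, 94, 86, 6, 116, 119]

t 17.85 x y z [ -0.7   5.8 261.3] R 201.4 ang 88.36 F x,y,z [-5.  17.   1.3] M [ 6.7   0.14 -0.21]
```

The knob is back at its starting rows (176–180), so the bolt is down, and the push met a stiff stop at y≈6. I'll ease off the push and then pull gently.

Request:
carry_out(
  commands=[0.0135, 0.048, 0, 0, 1, 0.0135, 0.048, 0, 0, 1, 0, 0, 0, 0, 1],
)

```text
time_s: 18.15
tcp_pos: [0.5662, -0.0729, 0.2635]
eef_rot: [-180.0, -0.0, -105.3]
contact_force: [0.5, 3.5, -2.2]
gripper_width: 0.034
```

Request:
carry_out(
  commands=[0.0067, 0.024, 0, 0, 1, 0.0067, 0.024, 0, 0, 1, 0, 0, 0, 0, 1],
  grip_force=14,
)

```text
time_s: 18.45
tcp_pos: [0.5664, -0.0714, 0.2632]
eef_rot: [180.0, -0.0, -105.3]
contact_force: [-0.4, 0.6, -4.6]
gripper_width: 0.0338
```

```bash
python3 -c "
from h import *
where()"
```

```text
t 18.45 x y z [ -1.3   7.8 260.2] R 200.3 ang 87.76 F x,y,z [-0.5  0.5 -4.6] M [ 0.11 -0.15 -0.02]
```

Free now. Pulling back 1 mm per row.

Request:
carry_out(
  commands=[0.0067, 0.024, 0, 0, 1, 0.0067, 0.024, 0, 0, 1, 0, 0, 0, 0, 1],
)

```text
time_s: 18.75
tcp_pos: [0.5671, -0.0692, 0.2633]
eef_rot: [180.0, -0.0, -105.3]
contact_force: [0.5, 0.3, -5.3]
gripper_width: 0.0342
```

Request:
carry_out(
  commands=[0.0067, 0.024, 0, 0, 1, 0, 0, 0, 0, 1],
)

```text
time_s: 18.95
tcp_pos: [0.5674, -0.0682, 0.2634]
eef_rot: [-180.0, -0.0, -105.3]
contact_force: [1.2, -0.3, -4.8]
gripper_width: 0.034
```

Request:
carry_out(
  commands=[0.0067, 0.024, 0, 0, 1, 0, 0, 0, 0, 1],
)

```text
time_s: 19.15
tcp_pos: [0.5677, -0.0672, 0.2634]
eef_rot: [180.0, 0.0, -105.3]
contact_force: [-0.8, -0.5, -4.7]
gripper_width: 0.0341
```

Request:
carry_out(
  commands=[0.0067, 0.024, 0, 0, 1, 0, 0, 0, 0, 1],
)

```text
time_s: 19.35
tcp_pos: [0.5678, -0.0668, 0.2633]
eef_rot: [180.0, -0.1, -105.3]
contact_force: [0.2, -2.9, -4.5]
gripper_width: 0.0335
```

Request:
carry_out(
  commands=[0.0067, 0.024, 0, 0, 1, 0, 0, 0, 0, 1],
)

```text
time_s: 19.55
tcp_pos: [0.5677, -0.0665, 0.2634]
eef_rot: [180.0, -0.1, -105.3]
contact_force: [-0.7, -7.2, -4.7]
gripper_width: 0.0341
```

The bolt took the load about 6.3 mm back from the stop, at about 7 N. A little more.

Request:
carry_out(
  commands=[0.0047, 0.017, 0, 0, 1, 0, 0, 0, 0, 1, 0, 0, 0, 0, 1],
)

```text
time_s: 19.85
tcp_pos: [0.5677, -0.0664, 0.2633]
eef_rot: [179.9, -0.2, -105.3]
contact_force: [-1.4, -9.2, -5.4]
gripper_width: 0.0341
```

```bash
python3 -c "
from h import *
where()
g=cams.capture('side')['frame'].max(2)
for r in range(172,183):print(r,g[r,341:350].tolist())"
```

```text
t 19.85 x y z [ -1.3  13.  260.3] R 200.8 ang 86.29 F x,y,z [ 1.1 -9.2 -5.4] M [-3.29  0.22  0.1 ]
172 [132, 124, 44, 23, 59, 133, 134, 137, 129]
173 [135, 121, 8, 0, 11, 113, 138, 138, 146]
174 [135, 144, 107, 49, 56, 104, 133, 142, 144]
175 [134, 148, 122, 58, 67, 66, 92, 114, 143]
176 [140, 140, 21, 6, 18, 13, 2, 19, 120]
177 [142, 114, 0, 17, 19, 21, 9, 17, 70]
178 [134, 107, 0, 8, 21, 7, 20, 8, 61]
179 [133, 119, 38, 0, 11, 7, 16, 9, 99]
180 [134, 140, 115, 48, 17, 8, 44, 71, 130]
181 [116, 124, 122, 71, 72, 71, 64, 97, 121]
182 [85, 76, 62, 58, 95, 106, 74, 77, 62]
```

Request:
carry_out(
  commands=[0.002, 0.0075, 0, 0, 1, 0, 0, 0, 0, 1, 0, 0, 0, 0, 1],
)

```text
time_s: 20.2
tcp_pos: [0.5677, -0.0664, 0.2633]
eef_rot: [179.9, -0.2, -105.3]
contact_force: [-1.1, -9.6, -4.7]
gripper_width: 0.0343
```

Request:
carry_out(
  commands=[-0.0067, -0.024, 0, 0, 1, -0.0067, -0.024, 0, 0, 1, -0.0067, -0.024, 0, 0, 1, -0.0067, -0.024, 0, 0, 1, 0, 0, 0, 0, 1],
)

```text
time_s: 20.7
tcp_pos: [0.5675, -0.068, 0.2634]
eef_rot: [-180.0, 0.0, -105.3]
contact_force: [-0.4, -0.1, -4.5]
gripper_width: 0.0337
```

Request:
carry_out(
  commands=[0, 0, -0.025, 0, 1, 0, 0, -0.025, 0, 1, 0, 0, 0, 0, 1],
)

```text
time_s: 21.0
tcp_pos: [0.5676, -0.068, 0.2626]
eef_rot: [-179.9, 0.0, -105.3]
contact_force: [-2.8, 3.3, 5.4]
gripper_width: 0.0341
```

Request:
carry_out(
  commands=[0, 0, -0.025, 0, 1, 0, 0, -0.025, 0, 1, 0, 0, 0, 0, 1],
)

```text
time_s: 21.3
tcp_pos: [0.5679, -0.0677, 0.2619]
eef_rot: [-179.9, 0.1, -105.2]
contact_force: [-7.1, 5.0, 12.6]
gripper_width: 0.034
```

Overshot; back up about 3 mm until the vertical force is near zero, then open.

Request:
carry_out(
  commands=[0, 0, 0.033, 0, 1, 0, 0, 0.033, 0, 1, 0, 0, 0, 0, 1],
)

```text
time_s: 21.6
tcp_pos: [0.5674, -0.0682, 0.2619]
eef_rot: [180.0, 0.0, -105.3]
contact_force: [-1.0, 1.5, 1.4]
gripper_width: 0.0339
```

Request:
carry_out(
  commands=[0, 0, 0, 0, 0.3, 0, 0, 0, 0, 0, 0, 0, 0, 0, -0.5, 0, 0, 0, 0, -0.5, 0, 0, 0, 0, -0.5, 0, 0, 0, 0, -0.5],
)

```text
time_s: 22.2
tcp_pos: [0.5675, -0.0683, 0.2621]
eef_rot: [-180.0, -0.0, -105.3]
contact_force: [-0.4, 0.6, 0.3]
gripper_width: 0.0645
```

Request:
carry_out(
  commands=[0, 0, 0.25, 0, -0.5, 0, 0, 0.5, 0, -0.5, 0, 0, 0.6, 0, -0.5, 0, 0, 0.6, 0, -0.5, 0, 0, 0.5, 0, -0.5, 0, 0, 0, 0, -0.5, 0, 0, 0, 0, -0.5],
)

```text
time_s: 22.9
tcp_pos: [0.5675, -0.0682, 0.3608]
eef_rot: [-179.9, 0.0, -105.3]
contact_force: [0.8, 0.3, -1.0]
gripper_width: 0.0656
```

Run:
```python
from h import *
where()
T=cams.capture('top');S=cams.capture('side');st=np.load('st.npy')
cv2.imwrite('pics/T9.png',T['frame'][:,:,::-1]);cv2.imwrite('pics/S9.png',S['frame'][:,:,::-1])
g=S['frame'].max(2)
for r in range(150,216,2):print(r,g[r,326:362].tolist())
# expected seated carriage, 5 mm short of home
th=np.radians(92.0);er=np.array([0,np.cos(th),np.sin(th)]);ey=np.array([0,np.sin(th),-np.cos(th)]);B=np.array([0,0,60])+168.5*er
w=lambda P:place(st,[B+[p[0],0,0]+(p[1]+7)*ey+(p[2]-68)*er for p in P])
print("grip top",proj(S,w([[17,26,122],[17,-2,122],[-17,-2,122],[-17,26,122]])).round(1).tolist(),"head",proj(S,w([[-28,0,40],[-28,0,0],[28,0,0],[0,-28,0]])).round(1).tolist())
# well plate and bystander change against start
for n,c in(("top",T),("side",S)):
    d=cv2.absdiff(c["frame"],cv2.imread(f"pics/{n}0.png")[:,:,::-1]).max(2)
    regs={"top":dict(beaker=(185,200,208,224),jar=(204,236,230,258),petri=(434,232,468,264),rack=(424,190,482,224),pip=(158,180,176,252),wells=(318,185,345,215)),"side":dict(wells=(322,225,345,245),jar=(254,174,276,204))}[n]
    print(n,{k:(int((d[b:e,a:f]>40).sum()),(e-b)*(f-a)) for k,(a,b,f,e) in regs.items()})
```

```text
t 22.9 x y z [ -1.1  11.2 357.8] R 298.0 ang 87.84 F x,y,z [ 0.7  0.5 -1. ] M [ 0.07 -0.1   0.02]
150 [176, 123, 119, 117, 123, 127, 111, 18, 161, 191, 173, 138, 127, 136, 134, 133, 148, 178, 175, 168, 151, 150, 181, 176, 178, 175, 174, 178, 179, 190, 43, 0, 46, 112, 124, 121]
152 [176, 153, 100, 124, 123, 124, 44, 14, 52, 47, 10, 10, 13, 83, 144, 137, 132, 143, 172, 174, 172, 167, 142, 180, 174, 174, 175, 175, 179, 192, 45, 15, 59, 147, 122, 121]
154 [179, 153, 58, 124, 124, 132, 115, 8, 12, 23, 26, 28, 26, 40, 148, 134, 135, 133, 136, 172, 176, 171, 170, 138, 182, 184, 178, 174, 175, 182, 0, 13, 77, 133, 122, 118]
156 [172, 181, 71, 123, 123, 124, 123, 8, 128, 10, 24, 20, 13, 16, 152, 135, 131, 133, 133, 134, 163, 177, 172, 174, 143, 130, 111, 147, 147, 146, 71, 1, 69, 123, 114, 115]
158 [172, 175, 142, 103, 104, 119, 93, 15, 199, 89, 130, 137, 46, 60, 146, 138, 134, 135, 136, 135, 131, 153, 180, 176, 177, 179, 177, 178, 177, 170, 181, 103, 159, 145, 156, 149]
160 [172, 171, 170, 175, 174, 175, 174, 154, 175, 173, 174, 178, 156, 70, 139, 138, 140, 137, 142, 138, 135, 133, 153, 155,
[... 4478 characters left out ...]
178, 177, 150, 157, 153, 151, 155, 154]
212 [170, 170, 167, 172, 169, 173, 172, 180, 166, 108, 37, 10, 16, 19, 27, 14, 79, 47, 40, 95, 156, 161, 133, 103, 30, 100, 126, 127, 121, 121, 121, 121, 123, 129, 123, 121]
214 [175, 176, 150, 153, 154, 154, 155, 157, 117, 166, 129, 105, 98, 75, 26, 25, 1, 4, 8, 66, 149, 168, 137, 111, 104, 131, 127, 127, 125, 125, 124, 123, 123, 126, 124, 128]
grip top [[349.8, 169.4], [351.1, 175.0], [339.5, 175.5], [338.3, 170.0]] head [[335.0, 197.6], [334.6, 208.0], [352.9, 207.0], [345.0, 213.4]]
top {'beaker': (524, 552), 'jar': (432, 572), 'petri': (3, 1088), 'rack': (52, 1972), 'pip': (503, 1296), 'wells': (367, 810)}
side {'wells': (0, 460), 'jar': (0, 660)}
```

The carriage hangs where the model predicts (grip top at row ≈172, head's left edge at column ≈334). The knob is down, and the wells and jar are unchanged in the side view. Handing in.

```bash
python3 -c "
from plant import r
print(r.close_job())"
```

```text
the job is handed in; nothing more can be done
None
```

The lamp carriage is on the rod and latched behind the spring bolt, with the gripper clear of it. I handed the job in at about 23 s of the 58 s allowed; no verdict was reported.

**What I did:**
- I gripped the carriage and rolled it over its rim on the bench to tilt it about 41°, then threaded it flange first onto the rod.
- I ran it round the bend and over the bolt's bevel to a hard stop.
- I drew it back about 6 mm until the bolt took the load and raised the pull to 9.6 N at the wrist. I then eased off, let go and lifted away.

**Last checks:**
- The bolt's knob was at its starting image rows both at the pull and after release.
- The carriage was within about 1–3 pixels of where I predicted it on the rod.
- The culture plate and jar were unchanged in the side view.

**What did not go to plan or stays uncertain:**
- While tilting, the carriage slid about 13 mm in the pads. I corrected most of it by letting the pads slip up the grip block while the carriage was on the rod.
- The push against the stop briefly reached about 17 N.
- Easing the weight onto the rod before release overshot to about 13 N downward for a moment.
- In the final top view the arm hides or shades the beaker, jar, pipette and culture plate, so I could not compare them there. I did not check the beaker or pipette in the side view, though nothing I felt suggested contact with them.
- The pull is a wrist reading, so the bolt itself took slightly less, because of friction on the rod.

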